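Lids for the night snack pots

TASK

Every open snack pot on the nightstand needs a lid: lift the tray's clear shutter over its ridge and slide it back, then set one of the wooden lids on each open pot so that it sits seated and level. Leave any spare lids lying in the tray, then shut the shutter again so that it drops fully home behind the ridge. Pots stay standing on the nightstand; leave the glass cup, rattle, bath toy and closed pot where they are.

Things in the scene. Friction and masses are not known exactly. Their poses are not given: they have to be found in the camera images.
- tray: Fixed pale wooden lid tray, 226 (its x) by 363 (its y) by 74 mm high (x -61 to +165); its x points the way the shutter opens. Origin on the table under the middle of the shut shutter. Front stop 62 mm high at x -57 mm. Runners along both sides and a deck behind the well are 40 mm up. Lips on the side walls, underside 70 mm up, overlap the shutter's edges by 8 mm and keep the shutter in: it can rise 16 mm at most.
- tray_well (a point): Centre of the floor of the tray's well (tray x -6, y 0, 5 mm up), axes as the tray's. The well is 80 (x) by 324 mm (y) and 35 mm deep, divided by ribs 8 mm high at y -148, -74, 0, +74 and +148 mm into four lid places (centres y -111, -37, +37, +111 mm).
- tray_ridge (a point): Middle of the top of the catch: a dark ridge across the tray's whole width on the deck, tray x 57 to 63 mm, 7 mm high (top 47 mm above the table), just beyond the shut shutter's leading feet.
- shutter: Loose clear plate 110 (x) by 348 (y) by 4 mm on four grey feet 10 mm high, 10 mm long in x, at its corners flush with its front and rear edges; about 160 g. Origin at its middle, level with the feet's soles; plate top 14 mm above. Shut: origin at tray x 0, y 0, 40 mm up, 2 mm free play to the ridge and to the front stop. Open: slides from 18 to 102 mm, its rear feet then meet the ridge; 95 mm bares the lids.
- shutter_handle (a point): Centre of the top of the shutter's dark wooden upright handle bar: 16 (x) by 60 (y) by 28 mm high, in the middle of the plate; 42 mm above the shutter's origin. To open, lift the shutter level by 8 to 15 mm, move it along tray +x until its leading feet are past the ridge, and let it down; shut it the same way back until it sinks behind the ridge.
- lid1: Loose wooden lid, one of four alike: disc 62 mm across and 5 mm thick, below it a locating boss 47 mm across and 6 mm high, on top a round upright knob 24 mm across and 24 mm high. About 60 g. Origin under the centre of the boss, z up through the knob; knob top 35 mm above the origin. Seated on a pot its origin is 49 mm above the pot's. At the start it lies in one of the tray's places.
- lid2: Loose wooden lid, one of four alike: disc 62 mm across and 5 mm thick, below it a locating boss 47 mm across and 6 mm high, on top a round upright knob 24 mm across and 24 mm high. About 60 g. Origin under the centre of the boss, z up through the knob; knob top 35 mm above the origin. Seated on a pot its origin is 49 mm above the pot's. At the start it lies in one of the tray's places.
- lid3: Loose wooden lid, one of four alike: disc 62 mm across and 5 mm thick, below it a locating boss 47 mm across and 6 mm high, on top a round upright knob 24 mm across and 24 mm high. About 60 g. Origin under the centre of the boss, z up through the knob; knob top 35 mm above the origin. Seated on a pot its origin is 49 mm above the pot's. At the start it lies in one of the tray's places.
- lid4: Loose wooden lid, one of four alike: disc 62 mm across and 5 mm thick, below it a locating boss 47 mm across and 6 mm high, on top a round upright knob 24 mm across and 24 mm high. About 60 g. Origin under the centre of the boss, z up through the knob; knob top 35 mm above the origin. Seated on a pot its origin is 49 mm above the pot's. At the start it lies in one of the tray's places.
- pot1: Loose open off-white polypropylene snack pot, 60 mm across at the rim (inside 54 mm), 68 mm across at the foot, walls 3 mm, 55 mm high, about 130 g, one of three or four alike (absent ones read None). Origin under the centre of its foot, z up.
- pot2: Loose open off-white polypropylene snack pot, 60 mm across at the rim (inside 54 mm), 68 mm across at the foot, walls 3 mm, 55 mm high, about 130 g, one of three or four alike (absent ones read None). Origin under the centre of its foot, z up.
- pot3: Loose open off-white polypropylene snack pot, 60 mm across at the rim (inside 54 mm), 68 mm across at the foot, walls 3 mm, 55 mm high, about 130 g, one of three or four alike (absent ones read None). Origin under the centre of its foot, z up.
- pot4: Loose open off-white polypropylene snack pot, 60 mm across at the rim (inside 54 mm), 68 mm across at the foot, walls 3 mm, 55 mm high, about 130 g, one of three or four alike (absent ones read None). Origin under the centre of its foot, z up.
- glass_cup: Bystander: glass cup 56 mm across, 85 mm high, standing among the pots. Origin under its centre.
- rattle: Bystander: wooden rattle lying down, 134 mm long, 42 mm thick. Origin on the table under its middle.
- bath_toy: Bystander: grey silicone duck, about 90 mm long, 79 mm high, at the back. Origin under its body.
- closed_pot: Bystander: closed snack pot 88 mm across, 89 mm high with a grey lid, at the back. Origin under its centre.

How it is judged (in metres and radians):
On the way, in this order (a step that is already met when the one before it is completed fails the run):
1. the shutter has been lifted over the ridge and slid open by more than 80 mm (x of shutter in the frame of tray above 0.08 m), for 0.2 s.
2. every open pot has a lid seated and level on it (((horizontal distance between lid1 and pot1 below 0.006 m and z of lid1 in the frame of pot1 between 0.045 and 0.053 m and angle between lid1's own z axis and vertical below 0.08 rad) or (horizontal distance between lid2 and pot1 below 0.006 m and z of lid2 in the frame of pot1 between 0.045 and 0.053 m and angle between lid2's own z axis and vertical below 0.08 rad) or (horizontal distance between lid3 and pot1 below 0.006 m and z of lid3 in the frame of pot1 between 0.045 and 0.053 m and angle between lid3's own z axis and vertical below 0.08 rad) or (horizontal distance between lid4 and pot1 below 0.006 m and z of lid4 in the frame of pot1 between 0.045 and 0.053 m and angle between lid4's own z axis and vertical below 0.08 rad)) and angle between each of pot1, pot2, pot3, pot4's own z axis and vertical below 0.08 rad and height (world z) of each of pot1, pot2, pot3, pot4 below 0.008 m and ((horizontal distance between lid1 and pot2 below 0.006 m and z of lid1 in the frame of pot2 between 0.045 and 0.053 m and angle between lid1's own z axis and vertical below 0.08 rad) or (horizontal distance between lid2 and pot2 below 0.006 m and z of lid2 in the frame of pot2 between 0.045 and 0.053 m and angle between lid2's own z axis and vertical below 0.08 rad) or (horizontal distance between lid3 and pot2 below 0.006 m and z of lid3 in the frame of pot2 between 0.045 and 0.053 m and angle between lid3's own z axis and vertical below 0.08 rad) or (horizontal distance between lid4 and pot2 below 0.006 m and z of lid4 in the frame of pot2 between 0.045 and 0.053 m and angle between lid4's own z axis and vertical below 0.08 rad)) and ((horizontal distance between lid1 and pot3 below 0.006 m and z of lid1 in the frame of pot3 between 0.045 and 0.053 m and angle between lid1's own z axis and vertical below 0.08 rad) or (horizontal distance between lid2 and pot3 below 0.006 m and z of lid2 in the frame of pot3 between 0.045 and 0.053 m and angle between lid2's own z axis and vertical below 0.08 rad) or (horizontal distance between lid3 and pot3 below 0.006 m and z of lid3 in the frame of pot3 between 0.045 and 0.053 m and angle between lid3's own z axis and vertical below 0.08 rad) or (horizontal distance between lid4 and pot3 below 0.006 m and z of lid4 in the frame of pot3 between 0.045 and 0.053 m and angle between lid4's own z axis and vertical below 0.08 rad)) and ((horizontal distance between lid1 and pot4 below 0.006 m and z of lid1 in the frame of pot4 between 0.045 and 0.053 m and angle between lid1's own z axis and vertical below 0.08 rad) or (horizontal distance between lid2 and pot4 below 0.006 m and z of lid2 in the frame of pot4 between 0.045 and 0.053 m and angle between lid2's own z axis and vertical below 0.08 rad) or (horizontal distance between lid3 and pot4 below 0.006 m and z of lid3 in the frame of pot4 between 0.045 and 0.053 m and angle between lid3's own z axis and vertical below 0.08 rad) or (horizontal distance between lid4 and pot4 below 0.006 m and z of lid4 in the frame of pot4 between 0.045 and 0.053 m and angle between lid4's own z axis and vertical below 0.08 rad))), for 0.3 s.
3. the shutter is shut and has dropped home behind the ridge (x of shutter in the frame of tray between -0.005 and 0.005 m and z of shutter in the frame of tray below 0.0425 m and angle between the z axis of shutter and the z axis of tray, either way round below 0.03 rad), for 0.3 s.
At the end, for the whole second after the job is handed in: every pot present stands upright on the table with a lid seated on it (centres within 6 mm, height within 4 mm, level within 0.08 rad); the shutter is shut (within 5 mm along the tray, feet down within 2.5 mm); every lid not on a pot lies in the tray's well (all of step 2 and all of step 3 and ((x of lid1 in the frame of tray between -0.05 and 0.04 m and y of lid1 in the frame of tray between -0.15 and 0.15 m and z of lid1 in the frame of tray below 0.02 m) or (horizontal distance between lid1 and pot1 below 0.006 m and z of lid1 in the frame of pot1 between 0.045 and 0.053 m and angle between lid1's own z axis and vertical below 0.08 rad) or (horizontal distance between lid1 and pot2 below 0.006 m and z of lid1 in the frame of pot2 between 0.045 and 0.053 m and angle between lid1's own z axis and vertical below 0.08 rad) or (horizontal distance between lid1 and pot3 below 0.006 m and z of lid1 in the frame of pot3 between 0.045 and 0.053 m and angle between lid1's own z axis and vertical below 0.08 rad) or (horizontal distance between lid1 and pot4 below 0.006 m and z of lid1 in the frame of pot4 between 0.045 and 0.053 m and angle between lid1's own z axis and vertical below 0.08 rad)) and ((x of lid2 in the frame of tray between -0.05 and 0.04 m and y of lid2 in the frame of tray between -0.15 and 0.15 m and z of lid2 in the frame of tray below 0.02 m) or (horizontal distance between lid2 and pot1 below 0.006 m and z of lid2 in the frame of pot1 between 0.045 and 0.053 m and angle between lid2's own z axis and vertical below 0.08 rad) or (horizontal distance between lid2 and pot2 below 0.006 m and z of lid2 in the frame of pot2 between 0.045 and 0.053 m and angle between lid2's own z axis and vertical below 0.08 rad) or (horizontal distance between lid2 and pot3 below 0.006 m and z of lid2 in the frame of pot3 between 0.045 and 0.053 m and angle between lid2's own z axis and vertical below 0.08 rad) or (horizontal distance between lid2 and pot4 below 0.006 m and z of lid2 in the frame of pot4 between 0.045 and 0.053 m and angle between lid2's own z axis and vertical below 0.08 rad)) and ((x of lid3 in the frame of tray between -0.05 and 0.04 m and y of lid3 in the frame of tray between -0.15 and 0.15 m and z of lid3 in the frame of tray below 0.02 m) or (horizontal distance between lid3 and pot1 below 0.006 m and z of lid3 in the frame of pot1 between 0.045 and 0.053 m and angle between lid3's own z axis and vertical below 0.08 rad) or (horizontal distance between lid3 and pot2 below 0.006 m and z of lid3 in the frame of pot2 between 0.045 and 0.053 m and angle between lid3's own z axis and vertical below 0.08 rad) or (horizontal distance between lid3 and pot3 below 0.006 m and z of lid3 in the frame of pot3 between 0.045 and 0.053 m and angle between lid3's own z axis and vertical below 0.08 rad) or (horizontal distance between lid3 and pot4 below 0.006 m and z of lid3 in the frame of pot4 between 0.045 and 0.053 m and angle between lid3's own z axis and vertical below 0.08 rad)) and ((x of lid4 in the frame of tray between -0.05 and 0.04 m and y of lid4 in the frame of tray between -0.15 and 0.15 m and z of lid4 in the frame of tray below 0.02 m) or (horizontal distance between lid4 and pot1 below 0.006 m and z of lid4 in the frame of pot1 between 0.045 and 0.053 m and angle between lid4's own z axis and vertical below 0.08 rad) or (horizontal distance between lid4 and pot2 below 0.006 m and z of lid4 in the frame of pot2 between 0.045 and 0.053 m and angle between lid4's own z axis and vertical below 0.08 rad) or (horizontal distance between lid4 and pot3 below 0.006 m and z of lid4 in the frame of pot3 between 0.045 and 0.053 m and angle between lid4's own z axis and vertical below 0.08 rad) or (horizontal distance between lid4 and pot4 below 0.006 m and z of lid4 in the frame of pot4 between 0.045 and 0.053 m and angle between lid4's own z axis and vertical below 0.08 rad))); the robot touches nothing.
It fails at once if the glass cup shifted by more than 5 cm or tipped over (distance of glass_cup from where it was at the start of the episode above 0.05 m or angle between glass_cup's own z axis and vertical above 0.5 rad).
It fails at once if the rattle shifted by more than 5 cm or tipped over (distance of rattle from where it was at the start of the episode above 0.05 m).
It fails at once if the bath toy shifted by more than 5 cm or tipped over (distance of bath_toy from where it was at the start of the episode above 0.05 m or angle between bath_toy's own z axis and vertical above 0.5 rad).
It fails at once if the closed snack pot shifted by more than 5 cm or tipped over (distance of closed_pot from where it was at the start of the episode above 0.05 m or angle between closed_pot's own z axis and vertical above 0.5 rad).
Of pot1, pot2, pot3, pot4 only 3 to 4 are there at a start; the rules pass over those that are not, and their reading is None.
At some moment in a run one of pot1, pot2, pot3, pot4 may be knocked a few centimetres aside while the robot is not near it.
It also fails if it takes over 208 s, if anything falls off the work surface, if the arm or the gripper's body presses on something with over 40 N, if the wrist force passes 120 N, or if a joint passes its speed limit or range.

ROBOT

A 6-joint arm with a two-finger parallel gripper is mounted at the origin on the work surface. World frame = base frame: x ahead of the robot, y to its left, z up, the work surface at z = 0. Lengths are in mm, angles in degrees, forces in N, time in s.
With the tool pointing down it reaches from about 325 to 1000 mm from the base axis. Payload 5.1 kg.
Tool frame: the origin (TCP) lies at the very end of the fingers, on their centre line; the grasp point (between the pads) lies 19 mm behind it (r.grip_depth is the distance from the TCP to the grasp point, in mm); z points along the fingers, y is the line along which they close (so a half turn about z gives the same grasp; the last joint's range is limited). The gripper opens to 85 mm and grips with 20 to 120 N. Pads are 22 mm wide; open, the fingers measure 114 mm over their backs; the gripper's body (76 mm by 85 mm) begins 54 mm behind the grasp point. The pads swing forward as they close: fully open they stand 13 mm farther back than shut.
Start: joints at [60.069, 7.093, 94.555, -0, 78.352, -4.733], TCP at [276.761, 588.122, 231.322] pointing down, gripper open.
Joint ranges: [-149.61, 149.61], [-58.7, 133.49], [1.44, 155.28], [-77.14, 257.14], [18.33, 153.61], [-166.67, 166.67]. Speed limits (degrees/s): [147.25, 147.25, 180, 180, 180, 180].

INTERFACE

Orientations are given as a 3x3 rotation matrix whose columns are the frame's x, y, z axes.
In Python, from cell import r gives the robot as it stands.
- The arm moves only by the tool play_rows, never from a script. Its argument "moves" is a list of rows, each a list of 2 entries, a list of its own where there are three numbers: the shift along the world's x, y, z in cm, then the turn about the world's z in degrees. In form: [[[tx, ty, tz], yaw], ...]. A call has 1 to 20 rows; each row is the pose to reach, as a shift and turn from the pose commanded when the call began; what a row does not reach only later rows make up. A row lasts 1/10 s, in which the tool goes at most 50 mm and 8.59 degrees, less where a joint would pass 70% of its speed; a pose out of reach is approached as far as the arm can. A call with a gripper value outside its range is refused whole. "hand" is the opening, from 0 (shut) to 1 (fully open), set as the call begins (left out, the last holds). The fingers move at their own pace and stop on an object; "newtons" is the grip in N (left out, the last holds). Time passes only in rows, so rows that repeat a pose let the fingers close. It gives the time, the measured TCP pose, the force, the opening and the grip force at its end, in the units of the state.
- r.observe(): the state, without advancing time (a new reading comes with each control period).
- r.camera(name): name is "scene" or "side" or "wrist"; returns the picture (400x640x3 uint8, blue, green, red); there is no depth.
- r.camera_model(name): a dict with "K" (3x3 intrinsics, pixels), "pose" (4x4, takes a point from camera to world coordinates); the wrist camera has in their place "T_tool_cam" (4x4, takes a point from camera to tool coordinates, whose origin is the TCP and whose axes are the flange's). Camera axes: x right, y up, looking along -z (the intrinsics and any distortion apply to the point x, -y, -z); pixel columns grow to the right and rows downward; lengths in mm; the calibration is good to about 2 mm. A picture is of the moment at which its call begins: read the wrist's pose just before it. camera_model takes no time and is no camera call.
- r.finish_job(): hands the job in; it is judged then, once.
The state is a dict: "t": time; "joints": joint angles; "dq": joint speeds; "joint_efforts": joint torques, N m; "tool_pos": TCP position; "ee_rot": TCP orientation; "force": force on the tool from outside, world axes, zero at the start; "torque": the same for the moment, N m; "width": opening from 0.0 (shut) to 1.0 (fully open); "finger_force": force on a finger pad.
Only numpy, scipy, OpenCV 4.12 (cv2) and the standard library are available. Lean on these libraries where they do the work, as an engineer would, in place of code of your own. Each camera call takes 0.05 s, during which the arm holds its last target. There are 200 camera calls.

## Working session

There is one attempt and no reset: what is moved stays moved. The work goes in short steps, Python scripts to look and compute and a tool call to move; the robot and the scene stay as the last step left them, time stands still between calls to the robot, and variables do not carry over. Pictures are saved under pics/ and viewed, at most 14 in all, crops included, and the job is handed in when it is done.

Besides the shell and the picture viewer there is one more tool, called after "Request:" in YAML: its name, and indented under it one key for each argument. play_rows: Moves the arm, as the interface text tells. Its arguments: {"type":"object","properties":{"moves":{"type":"array"},"hand":{"type":"number"},"newtons":{"type":"number"}},"required":["moves"]}

```bash
mkdir -p pics; ls; python3 - <<'E'
from cell import r
import cv2
for n in("scene","side","wrist"):
    cv2.imwrite(f"pics/{n}0.png",r.camera(n)); m=r.camera_model(n)
    print(n,{k:(v.round(3).tolist() if hasattr(v,'round') else v) for k,v in m.items()})
o=r.observe();print(o['t'],o['tool_pos'],o['ee_rot'],o['width'],r.grip_depth)
E
```

```text
pics
scene {'K': [[389.679, 0.0, 320.528], [0.0, 389.679, 191.927], [0.0, 0.0, 1.0]], 'pose': [[-0.834, -0.406, 0.373, 868.085], [0.552, -0.624, 0.553, 428.527], [0.008, 0.667, 0.745, 689.025], [0.0, 0.0, 0.0, 1.0]]}
side {'K': [[456.086, 0.0, 324.978], [0.0, 456.086, 197.538], [0.0, 0.0, 1.0]], 'pose': [[0.927, 0.201, -0.318, 258.367], [-0.376, 0.533, -0.758, -762.329], [0.017, 0.822, 0.57, 634.92], [0.0, 0.0, 0.0, 1.0]]}
wrist {'K': [[341.127, 0.0, 322.121], [0.0, 341.127, 199.775], [0.0, 0.0, 1.0]], 'T_tool_cam': [[0.0, 0.949, 0.316, 81.445], [1.0, -0.0, -0.0, -0.659], [-0.0, 0.316, -0.949, -143.052], [0.0, 0.0, 0.0, 1.0]]}
0.15 [276.52690248 587.7335572  230.33444692] [[-9.04839353e-01  4.25752414e-01 -7.92358448e-04]
 [ 4.25753133e-01  9.04838295e-01 -1.38888774e-03]
 [ 1.25633961e-04 -1.59406937e-03 -9.99998722e-01]] 0.9992632647519986 18.700000000000003
```

View pics/scene0.png

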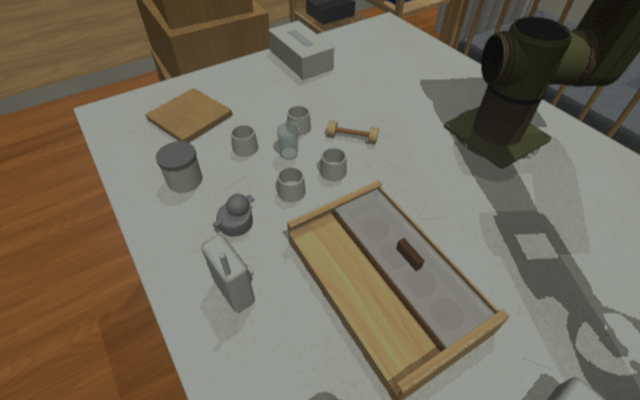

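View pics/side0.png

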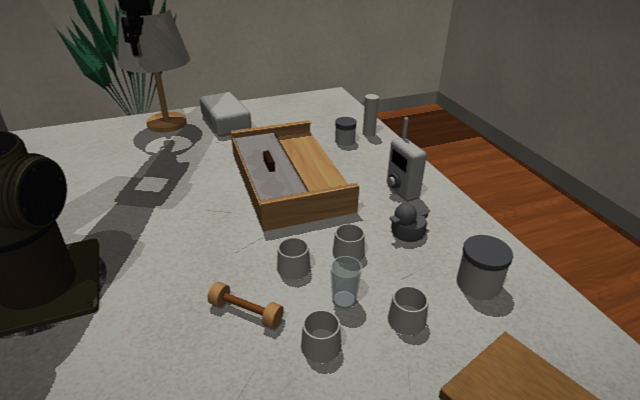

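Scene view: four open pots (244,132), (299,112), (334,155), (291,175), the tray with its handle at about (410,250), and the shutter on the robot side. The side view shows the same pots at (293,246), (349,233), (322,322), (409,297).

```bash
cat > h.py <<'E'
from cell import r
import numpy as np, cv2
def cam(n,o=None):
    m=r.camera_model(n)
    if n!="wrist": return m["K"],np.array(m["pose"])
    T=np.eye(4);T[:3,:3]=o["ee_rot"];T[:3,3]=o["tool_pos"]
    return m["K"],T@np.array(m["T_tool_cam"])
def ray(n,p,o=None):
    K,P=cam(n,o);d=np.array([(p[0]-K[0][2])/K[0][0],-(p[1]-K[1][2])/K[1][1],-1])
    return P[:3,3],P[:3,:3]@d
def plane(n,p,z,o=None):
    c,d=ray(n,p,o);return c+d*(z-c[2])/d[2]
def proj(n,X,o=None):
    K,P=cam(n,o);q=P[:3,:3].T@(np.asarray(X,float)-P[:3,3])
    return np.array([K[0][0]*q[0]/-q[2]+K[0][2],K[1][1]*-q[1]/-q[2]+K[1][2]])
E
python3 - <<'E'
from h import *
np.set_printoptions(precision=1,suppress=True)
for p in[(244,132),(299,112),(334,155),(291,175)]:print('pot scene',plane('scene',p,55))
for p in[(409,297),(322,322),(293,246),(349,233)]:print('pot side',plane('side',p,55))
for p in[(380,184),(288,225),(506,316),(400,387)]:print('corner scene',plane('scene',p,74))
for p in[(232,133),(309,123),(266,206),(357,185)]:print('corner side',plane('side',p,74))
print('handle',plane('scene',(411,250),82),plane('side',(268,154),82))
a=cv2.imread('pics/scene0.png')[160:400,270:520];cv2.imwrite('pics/c1.png',cv2.resize(a,None,fx=2.4,fy=2.4,interpolation=3))
E
```

```text
pot scene [ 600.2 -317.5   55. ]
pot scene [ 440.2 -313.2   55. ]
pot scene [ 457.9 -123.6   55. ]
pot scene [ 578. -122.   55.]
pot side [ 604.  -316.9   55. ]
pot side [ 445.9 -313.    55. ]
pot side [ 462.2 -120.9   55. ]
pot side [ 580.  -123.4   55. ]
corner scene [439.3  22.7  74. ]
corner scene [661.6   9.7  74. ]
corner scene [454.5 369.3  74. ]
corner scene [673.9 355.4  74. ]
corner side [451.4 355.5  74. ]
corner side [667.7 342.5  74. ]
corner side [443.8  -0.9  74. ]
corner side [657.3   4.8  74. ]
handle [503.1 189.2  82. ] [506.2 197.3  82. ]
```

View pics/c1.png

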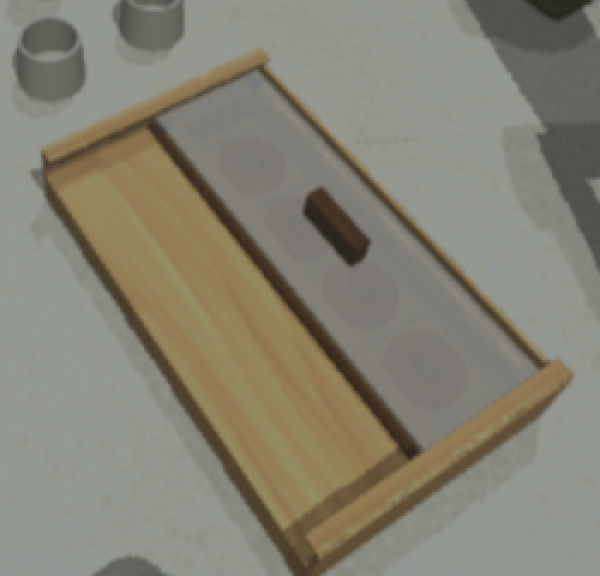

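The crop shows the shut shutter on the robot side and four lids under it, at crop pixels (252,163), (297,225), (360,295) and (425,370). The handle is at (337,227), about world (504,193), and tray x points along about -3°. I'll go above the handle.

Request:
play_rows:
  moves:
    - [[4,-7,0],-8]
    - [[8,-14,0],-16]
    - [[12,-21,0],-24]
    - [[15,-27,0],-32]
    - [[18,-32,0],-40]
    - [[20.5,-36,0],-48]
    - [[22,-38.5,0],-56]
    - [[22.7,-39.5,0],-64]
    - [[22.7,-39.5,0],-67.8]
    - [[22.7,-39.5,0],-67.8]
    - [[22.7,-39.5,0],-67.8]
    - [[22.7,-39.5,0],-67.8]
    - [[22.7,-39.5,0],-67.8]
  hand: 0.6

```text
t: 1.45
tool_pos: [503.0, 194.4, 231.2]
ee_rot: [[0.05, 0.999, -0.0], [0.999, -0.05, 0.0], [0.0, -0.0, -1.0]]
force: [0.4, -0.2, -0.2]
width: 0.604
finger_force: 0.0
```

```bash
python3 - <<'E'
from h import *
o=r.observe();cv2.imwrite('pics/w1.png',r.camera('wrist'))
print(o['t'],o['tool_pos'],o['ee_rot'].round(3),o['width'])
print(proj('wrist',(504,193,82),o),proj('wrist',o['tool_pos'],o))
E
```

```text
1.45 [503.02070713 194.43966211 231.16054158] [[ 0.05   0.999 -0.   ]
 [ 0.999 -0.05   0.   ]
 [ 0.    -0.    -1.   ]] 0.6039551789614821
[323.75313154 183.56501309] [322.58890147 266.31498336]
```

View pics/w1.png

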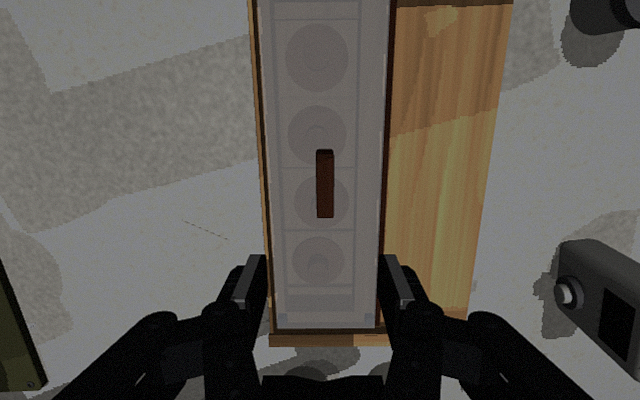

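The wrist view shows the handle top centred near (325,183), the ridge line from (393,0) to (381,335), and the lids at (317,58), (316,133), (321,198) and (318,260).

```bash
python3 - <<'E'
from h import *
np.set_printoptions(precision=1,suppress=True)
o=r.observe();a=cv2.imread('pics/w1.png')
h=a[130:235,300:350].astype(int);m=((h[...,2]>1.6*h[...,0])).astype(np.uint8)
ys,xs=np.nonzero(m);print('bbox',xs.min()+300,xs.max()+300,ys.min()+130,ys.max()+130,m.sum())
for y in range(138,230,12): 
    x=np.nonzero(m[y-130])[0]
    if len(x):print(y,x.min()+300,x.max()+300)
for y in(20,120,220,300):
    row=a[y,360:420].astype(int);print(y,row.sum(1).argmin()+360)
for p in[(393,10),(382,300)]:print('ridge',plane('wrist',p,47,o))
for p in[(249,0),(272,335)]:print('stop',plane('wrist',p,62,o))
for p in[(317,58),(316,133),(321,198),(318,260)]:print('lid',plane('wrist',p,16,o))
E
```

```text
bbox 316 333 150 217 1139
150 317 331
162 316 333
174 317 333
186 317 333
198 317 332
210 317 332
20 391
120 389
220 383
300 382
ridge [570.1 333.7  47. ]
ridge [562.4  44.6  47. ]
stop [450.9 344.   62. ]
stop [437.9  15.6  62. ]
lid [502.9 301.3  16. ]
lid [497.9 229.3  16. ]
lid [499.5 158.   16. ]
lid [492.1  81.6  16. ]
```

```bash
python3 - <<'E'
from h import *
np.set_printoptions(precision=1,suppress=True)
o=r.observe()
for p in[(325,158),(325,187),(325,217),(317,187),(333.5,187)]:print(plane('wrist',p,82,o))
a=cv2.imread('pics/w1.png');print(a[146:222:2,325].sum(1))
E
```

```text
[506.2 216.   82. ]
[505.  189.8  82. ]
[503.6 161.1  82. ]
[497.9 190.1  82. ]
[512.6 189.4  82. ]
[286 239  17  34  27  39  34  58  74  40  51  57  77  91  93  64  60  63
  74  77  69  68  64  76  68  83  64  85  61  79  68  54  73  64  52  73
 263 278]
```

Request:
play_rows:
  moves:
    - [[0.1,-0.2,-4],0]
    - [[0.1,-0.2,-8],0]
    - [[0.1,-0.2,-11],0]
    - [[0.1,-0.2,-13],0]
    - [[0.1,-0.2,-14.5],0]
    - [[0.1,-0.2,-15.5],0]
    - [[0.1,-0.2,-16.3],0]
    - [[0.1,-0.2,-17.0],0]
    - [[0.1,-0.2,-17.2],0]
    - [[0.1,-0.2,-17.2],0]

```text
t: 2.5
tool_pos: [505.0, 191.2, 59.6]
ee_rot: [[0.052, 0.999, 0.0], [0.999, -0.052, 0.0], [0.0, 0.0, -1.0]]
force: [0.5, 1.0, 0.3]
width: 0.6
finger_force: 0.0
```

Request:
play_rows:
  moves:
    - [[0,0,0],0]
    - [[0,0,0],0]
    - [[0,0,0],0]
    - [[0,0,0],0]
    - [[0,0,0],0]
    - [[0,0,0],0]
    - [[0,0,0],0]
    - [[0,0,0],0]
  hand: 0
  newtons: 60

```text
t: 3.3
tool_pos: [505.3, 191.3, 60.1]
ee_rot: [[0.052, 0.999, 0.001], [0.999, -0.052, 0.0], [0.0, 0.001, -1.0]]
force: [-1.6, -0.7, 5.0]
width: 0.177
finger_force: 60.3
```

Request:
play_rows:
  moves:
    - [[0,0,0.4],0]
    - [[0,0,0.8],0]
    - [[0,0,1.15],0]
    - [[0,0,1.15],0]
    - [[0,0,1.15],0]

```text
t: 3.8
tool_pos: [504.6, 191.1, 70.7]
ee_rot: [[0.052, 0.999, -0.0], [0.999, -0.052, -0.0], [-0.0, -0.0, -1.0]]
force: [-0.0, -0.2, -2.7]
width: 0.173
finger_force: 59.3
```

Request:
play_rows:
  moves:
    - [[1,-0.05,0],0]
    - [[2,-0.1,0],0]
    - [[3,-0.15,0],0]
    - [[4,-0.2,0],0]
    - [[5,-0.25,0],0]
    - [[6,-0.3,0],0]
    - [[7,-0.35,0],0]
    - [[8,-0.4,0],0]
    - [[9,-0.45,0],0]
    - [[9.6,-0.48,0],0]
    - [[9.6,-0.48,0],0]
    - [[9.6,-0.48,0],0]

```text
t: 5.0
tool_pos: [600.5, 186.3, 70.6]
ee_rot: [[0.052, 0.999, -0.001], [0.999, -0.052, -0.0], [-0.0, -0.001, -1.0]]
force: [0.7, 0.3, -1.6]
width: 0.175
finger_force: 59.2
```

Free of contact all the way; now I lower and release.

Request:
play_rows:
  moves:
    - [[0,0,-0.4],0]
    - [[0,0,-0.8],0]
    - [[0,0,-1.0],0]
    - [[0,0,-1.1],0]
    - [[0,0,-1.1],0]
    - [[0,0,-1.1],0]

```text
t: 5.6
tool_pos: [600.8, 186.4, 60.2]
ee_rot: [[0.052, 0.999, 0.0], [0.999, -0.052, 0.0], [0.0, 0.0, -1.0]]
force: [-3.4, 0.4, 2.5]
width: 0.174
finger_force: 59.8
```

Request:
play_rows:
  moves:
    - [[0,0,0],0]
    - [[0,0,0],0]
    - [[0,0,0],0]
    - [[0,0,0],0]
    - [[0,0,2],0]
    - [[0,0,5],0]
    - [[0,0,9],0]
    - [[0,0,13],0]
    - [[-4,0,17],0]
    - [[-9,0,17],0]
    - [[-10.5,-3,17],0]
    - [[-10.5,-4,17],0]
    - [[-10.5,-4,17],0]
    - [[-10.5,-4,17],0]
    - [[-10.5,-4,17],0]
  hand: 0.6

```text
t: 7.1
tool_pos: [496.5, 146.7, 229.6]
ee_rot: [[0.052, 0.999, -0.0], [0.999, -0.052, 0.0], [0.0, -0.0, -1.0]]
force: [-0.1, -0.8, 0.1]
width: 0.595
finger_force: 0.0
```

```bash
python3 - <<'E'
from h import *
o=r.observe();cv2.imwrite('pics/w2.png',r.camera('wrist'))
print(o['t'],o['tool_pos'],o['force'])
E
```

```text
7.1 [496.48034251 146.66412385 229.55800528] [-0.07891117 -0.75322038  0.05416225]
```

View pics/w2.png

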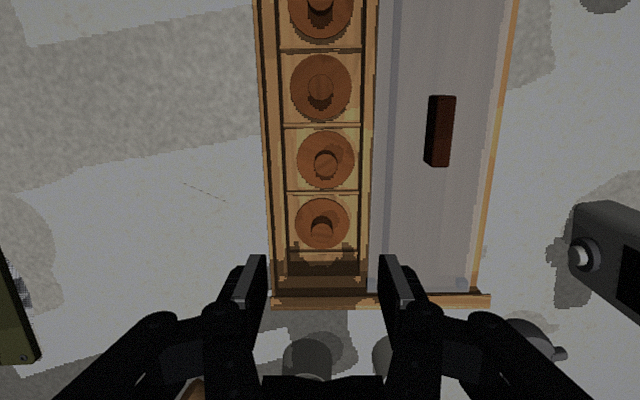

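The shutter is open and the four lids are bare. Disc centres are near (320,12), (321,87), (325,160) and (322,222).

```bash
python3 - <<'E'
from h import *
np.set_printoptions(precision=1,suppress=True)
o=r.observe();a=cv2.imread('pics/w2.png')
h=cv2.cvtColor(a,cv2.COLOR_BGR2HSV)
for c in[(320,12),(321,87),(325,160),(322,222)]: print(h[c[1],c[0]+24], end=' ')
print(h[110,290],h[70,360])
m=((h[...,0]<13)&(h[...,1]>100)&(h[...,2]>50)).astype(np.uint8);m[:,:284]=0;m[:,362:]=0;m[252:]=0
m=cv2.morphologyEx(m,cv2.MORPH_OPEN,np.ones((5,5)))
cs,_=cv2.findContours(m,0,2)
for c in cs:
    if cv2.contourArea(c)>800:
        e=cv2.fitEllipse(cv2.convexHull(c));print(e, plane('wrist',e[0],16,o))
for k in[(320,87),(325,162),(322,229)]:print('knob',plane('wrist',k,40,o))
E
```

```text
[ 11 161  92] [ 10 162  99] [ 12 168 108] [ 12 170 105] [ 16 123 135] [ 15 129 119]
knob [498.1 226.7  40. ]
knob [499.2 156.   40. ]
knob [492.5  84.2  40. ]
```

```bash
cat >> h.py <<'E'
def lids(a,o):
    h=cv2.cvtColor(cv2.medianBlur(a,5),cv2.COLOR_BGR2HSV)
    m=((h[...,0]<14)&(h[...,1]>145)&(h[...,2]>45)).astype(np.uint8)*255
    m=cv2.morphologyEx(m,cv2.MORPH_OPEN,cv2.getStructuringElement(2,(17,17)))
    out=[]
    for c in cv2.findContours(m,0,2)[0]:
        if cv2.contourArea(c)>900:
            e=cv2.fitEllipse(cv2.convexHull(c));out.append((np.round(e[0]),np.round(e[1]),plane('wrist',e[0],16,o)))
    return m,out
E
python3 - <<'E'
from h import *
np.set_printoptions(precision=1,suppress=True)
o=r.observe();a=cv2.imread('pics/w2.png')
m,L=lids(a,o)
for l in L:print(*l)
o_=o
E
```

```text
[321. 223.] [51. 54.] [491.6  81.1  16. ]
[325. 159.] [57. 59.] [499.3 154.1  16. ]
[319.  84.] [58. 61.] [497.6 229.9  16. ]
```

Request:
play_rows:
  moves:
    - [[0,-1,-1],-8.5]
    - [[-0.2,-2,-2],-17]
    - [[-0.4,-4,-3],-25.5]
    - [[-0.4,-6,-4],-34]
    - [[-0.4,-6.4,-5],-42.5]
    - [[-0.4,-6.4,-6],-51]
    - [[-0.4,-6.4,-8],-59.5]
    - [[-0.4,-6.4,-8],-68]
    - [[-0.4,-6.4,-8],-76.5]
    - [[-0.4,-6.4,-8],-85]
    - [[-0.4,-6.4,-8],-90]
    - [[-0.4,-6.4,-8],-90]
    - [[-0.4,-6.4,-8],-90]
    - [[-0.4,-6.4,-8],-90]

```text
t: 8.55
tool_pos: [491.9, 82.5, 149.7]
ee_rot: [[0.999, -0.051, -0.0], [-0.051, -0.999, 0.0], [-0.0, -0.0, -1.0]]
force: [0.0, -0.5, -0.4]
width: 0.604
finger_force: 0.0
```

```bash
python3 - <<'E'
from h import *
np.set_printoptions(precision=1,suppress=True)
o=r.observe();a=r.camera('wrist');cv2.imwrite('pics/w3.png',a)
print(o['t'],o['tool_pos'],o['joints'])
for l in lids(a,o)[1]:print(*l)
E
```

```text
8.55 [491.9  82.5 149.7] [  3.3  -8.6 118.2   0.   70.4  96.3]
[151. 187.] [65. 77.] [499.4 226.5  16. ]
[325. 185.] [69. 72.] [493.1  79.7  16. ]
[ 62. 187.] [65. 80.] [503.2 301.8  16. ]
[237. 181.] [68. 74.] [500.5 153.1  16. ]
```

View pics/w3.png

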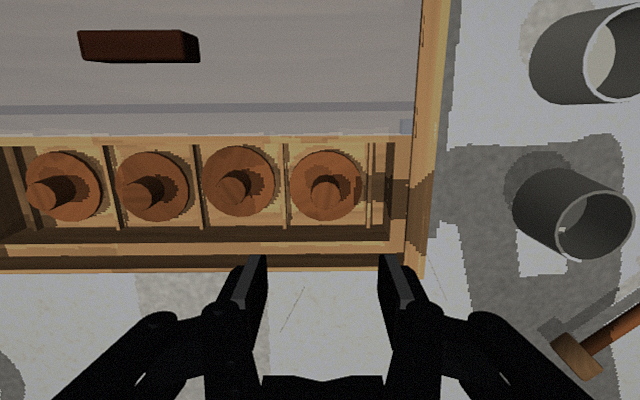

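The target lid's disc is centred at (326,185), which gives about (493,80); the two earlier fits agree within 2 mm. Descending.

Request:
play_rows:
  moves:
    - [[0.1,-0.2,-4],0]
    - [[0.1,-0.2,-7],0]
    - [[0.1,-0.2,-9],0]
    - [[0.1,-0.2,-10.5],0]
    - [[0.1,-0.2,-11.5],0]
    - [[0.1,-0.2,-12.2],0]
    - [[0.1,-0.2,-12.6],0]
    - [[0.1,-0.2,-12.6],0]

```text
t: 9.4
tool_pos: [493.2, 80.3, 24.2]
ee_rot: [[0.999, -0.052, 0.001], [-0.052, -0.999, 0.0], [0.001, -0.0, -1.0]]
force: [-0.2, -0.3, 0.2]
width: 0.593
finger_force: 0.0
```

Request:
play_rows:
  moves:
    - [[0,0,0],0]
    - [[0,0,0],0]
    - [[0,0,0],0]
    - [[0,0,0],0]
    - [[0,0,0],0]
    - [[0,0,0],0]
    - [[0,0,0],0]
  hand: 0
  newtons: 40

```text
t: 10.1
tool_pos: [493.6, 80.4, 24.7]
ee_rot: [[0.999, -0.052, 0.002], [-0.052, -0.999, 0.0], [0.002, -0.0, -1.0]]
force: [-0.3, 0.6, 4.9]
width: 0.262
finger_force: 39.6
```

Request:
play_rows:
  moves:
    - [[0,0,1],0]
    - [[0,0,3],0]
    - [[0,0,6],0]
    - [[0,0,10],0]
    - [[0,0,14],0]
    - [[0,-3,16],0]
    - [[0,-7,16],0]
    - [[0,-12,16],0]
    - [[0,-12,16],0]
    - [[0,-12,16],0]
    - [[0,-12,16],0]

```text
t: 11.2
tool_pos: [492.4, -38.9, 183.4]
ee_rot: [[0.999, -0.052, -0.001], [-0.052, -0.999, 0.001], [-0.001, -0.001, -1.0]]
force: [-0.2, -0.1, -0.8]
width: 0.26
finger_force: 39.4
```

```bash
python3 - <<'E'
from h import *
np.set_printoptions(precision=1,suppress=True)
o=r.observe();a=r.camera('wrist');cv2.imwrite('pics/w4.png',a)
print(o['t'],o['tool_pos'],o['joints'],o['width'],proj('wrist',o['tool_pos'],o))
E
```

```text
11.2 [492.4 -38.9 183.4] [-10.8 -11.1 116.9   0.   74.2  82.2] 0.2604606174166255 [320.9 266.8]
```

View pics/w4.png

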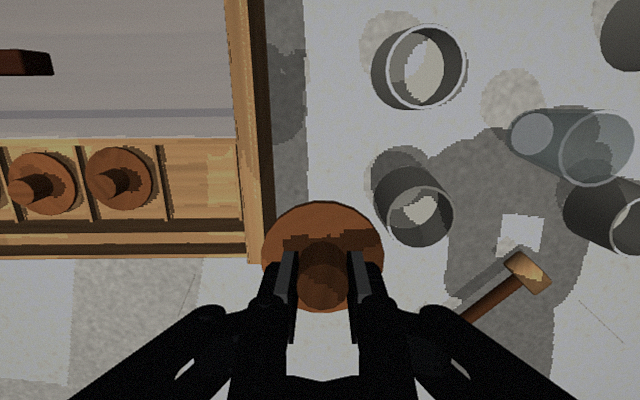

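The lid is held, its disc spanning x 262–384 with its top edge at 200. Pot rims are at about (420,216) and (426,66).

```bash
python3 - <<'E'
from h import *
np.set_printoptions(precision=1,suppress=True)
o=r.observe();a=cv2.imread('pics/w4.png')
for p in[(420,216),(426,66)]:print(plane('wrist',p,55,o))
zd=o['tool_pos'][2]-24.7+16
for p in[(262,257),(384,257),(323,200)]:print('disc',plane('wrist',p,zd,o)-o['tool_pos'])
c=a[0:270,340:640];cv2.imwrite('pics/c4.png',cv2.resize(c,None,fx=2.5,fy=2.2))
E
```

```text
[ 464.  -121.2   55. ]
[ 583.4 -120.8   55. ]
disc [ 2.  29.3 -8.7]
disc [ -1.  -31.3  -8.7]
disc [30.4 -2.5 -8.7]
```

View pics/c4.png

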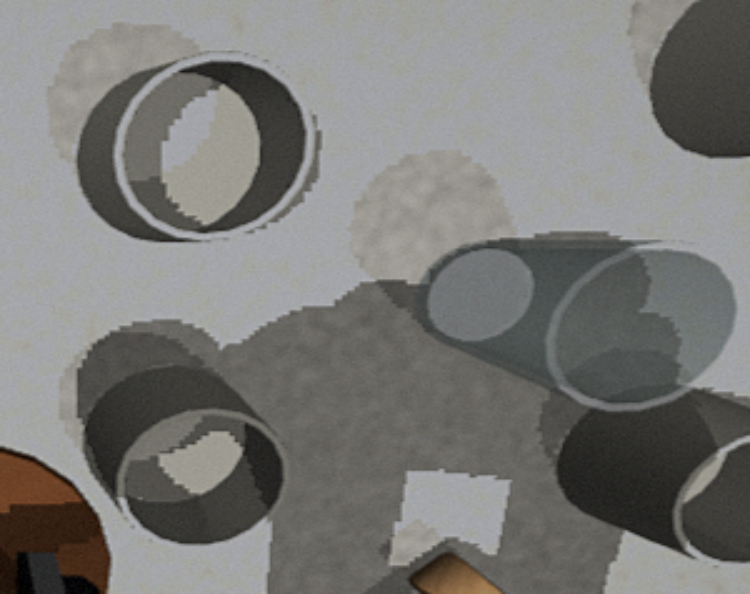

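Request:
play_rows:
  moves:
    - [[-1,-3,0],0]
    - [[-2,-6,-1],0]
    - [[-2.9,-8.1,-3],0]
    - [[-2.9,-8.1,-5],0]
    - [[-2.9,-8.1,-7],0]
    - [[-2.9,-8.1,-8.5],0]
    - [[-2.9,-8.1,-9.2],0]
    - [[-2.9,-8.1,-9.4],0]
    - [[-2.9,-8.1,-9.4],0]
    - [[-2.9,-8.1,-9.4],0]

```text
t: 12.25
tool_pos: [464.6, -120.6, 90.8]
ee_rot: [[0.999, -0.052, 0.002], [-0.052, -0.999, -0.001], [0.002, 0.0, -1.0]]
force: [-0.6, 1.0, -0.5]
width: 0.259
finger_force: 39.5
```

Request:
play_rows:
  moves:
    - [[0,0,-0.4],0]
    - [[0,0,-0.7],0]
    - [[0,0,-1.0],0]
    - [[0,0,-1.3],0]
    - [[0,0,-1.6],0]
    - [[0,0,-1.8],0]
    - [[0,0,-2.0],0]
    - [[0,0,-2.1],0]
    - [[0,0,-2.1],0]
    - [[0,0,-2.1],0]

```text
t: 13.25
tool_pos: [463.9, -120.7, 68.9]
ee_rot: [[0.999, -0.052, 0.0], [-0.052, -0.999, -0.0], [0.0, 0.0, -1.0]]
force: [0.1, -0.6, -0.7]
width: 0.262
finger_force: 39.5
```

```bash
python3 - <<'E'
from h import *
o=r.observe();print(o['t'],o['tool_pos'],o['force'])
for n in('scene','side'):cv2.imwrite(f'pics/{n}5.png',r.camera(n))
p=proj('side',(464,-121,60)).astype(int);q=proj('scene',(464,-121,60)).astype(int)
f=lambda n,p:cv2.resize(cv2.imread(f'pics/{n}5.png')[p[1]-50:p[1]+50,p[0]-50:p[0]+50],None,fx=4,fy=4,interpolation=2)
cv2.imwrite('pics/c5.png',np.hstack([f('side',p),f('scene',q)]))
E
```

```text
13.25 [ 463.860682   -120.72027224   68.91774637] [ 0.07289146 -0.61889167 -0.67235536]
```

View pics/c5.png

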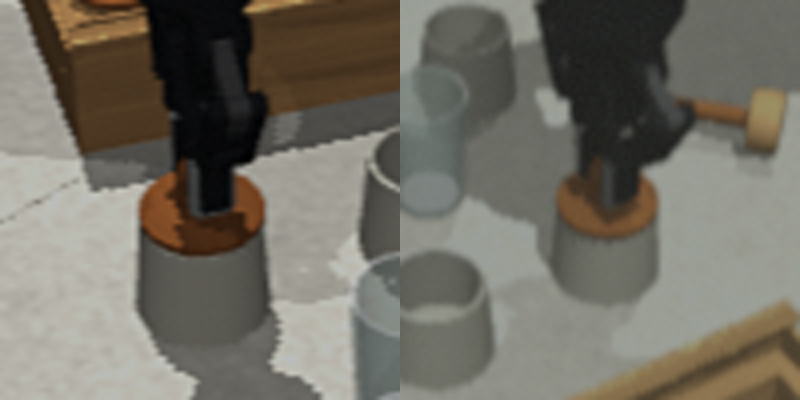

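Both views show the lid flush on the pot and only its weight on the wrist. Release, rise, and head back for lid 3 at (500,154).

Request:
play_rows:
  moves:
    - [[0,0,-0.1],0]
    - [[0,0,-0.1],0]
    - [[0,0,-0.1],0]

```text
t: 13.65
tool_pos: [464.0, -120.8, 68.7]
ee_rot: [[0.999, -0.052, 0.0], [-0.052, -0.999, -0.0], [0.0, 0.0, -1.0]]
force: [-2.1, 0.7, 5.2]
width: 0.259
finger_force: 40.0
```

Request:
play_rows:
  moves:
    - [[0,0,0],0]
    - [[0,0,0],0]
    - [[0,0,0],0]
    - [[0,0,0],0]
    - [[0,0,1],0]
    - [[0,0,3],0]
    - [[0,0,6],0]
    - [[0,0,9],0]
    - [[1,4,10],0]
    - [[1.5,9,10],0]
    - [[2,14,10],0]
    - [[2.5,19,9],0]
    - [[3,23,8],0]
    - [[3.5,26,8],0]
    - [[3.6,27.5,8],0]
    - [[3.6,27.5,8],0]
    - [[3.6,27.5,8],0]
    - [[3.6,27.5,8],0]
  hand: 0.6

```text
t: 15.45
tool_pos: [499.9, 153.1, 148.1]
ee_rot: [[0.999, -0.054, 0.0], [-0.054, -0.999, -0.0], [0.0, 0.0, -1.0]]
force: [-0.2, -0.3, -0.9]
width: 0.602
finger_force: 0.0
```

```bash
python3 - <<'E'
from h import *
np.set_printoptions(precision=1,suppress=True)
o=r.observe();a=r.camera('wrist');cv2.imwrite('pics/w6.png',a)
print(o['t'],o['tool_pos'],o['force'])
for l in lids(a,o)[1]:print(*l)
E
```

```text
15.45 [499.9 153.1 148.1] [-0.2 -0.3 -0.9]
[146. 193.] [65. 77.] [503.4 301.2  16. ]
[235. 192.] [67. 73.] [499.7 226.7  16. ]
[322. 186.] [70. 73.] [500.9 153.   16. ]
[259.  52.] [ 34. 112.] [606.9 193.9  16. ]
```

Request:
play_rows:
  moves:
    - [[0.1,-0.1,-4],0]
    - [[0.1,-0.1,-7],0]
    - [[0.1,-0.1,-9],0]
    - [[0.1,-0.1,-10.5],0]
    - [[0.1,-0.1,-11.5],0]
    - [[0.1,-0.1,-12.1],0]
    - [[0.1,-0.1,-12.3],0]
    - [[0.1,-0.1,-12.3],0]

```text
t: 16.3
tool_pos: [501.3, 153.4, 25.4]
ee_rot: [[0.999, -0.052, 0.001], [-0.052, -0.999, 0.0], [0.001, -0.0, -1.0]]
force: [0.2, -0.9, -0.5]
width: 0.601
finger_force: 0.0
```

Request:
play_rows:
  moves:
    - [[0,0,0],0]
    - [[0,0,0],0]
    - [[0,0,0],0]
    - [[0,0,0],0]
    - [[0,0,0],0]
    - [[0,0,0],0]
    - [[0,0,0],0]
  hand: 0
  newtons: 40

```text
t: 17.0
tool_pos: [501.6, 153.5, 25.9]
ee_rot: [[0.999, -0.052, 0.002], [-0.052, -0.999, 0.0], [0.002, -0.0, -1.0]]
force: [-0.4, 1.0, 5.6]
width: 0.257
finger_force: 39.6
```

Request:
play_rows:
  moves:
    - [[0,0,1],0]
    - [[0,0,3],0]
    - [[0,0,6],0]
    - [[0,0,10],0]
    - [[0,0,14],0]
    - [[1,-3,16],0]
    - [[2,-7,16],0]
    - [[3,-12,16],0]
    - [[4,-16,16],0]
    - [[5,-19,16],0]
    - [[5,-20,16],0]
    - [[5,-20,16],0]
    - [[5,-20,16],0]
    - [[5,-20,16],0]

```text
t: 18.4
tool_pos: [550.4, -45.4, 184.7]
ee_rot: [[0.999, -0.051, -0.0], [-0.051, -0.999, 0.0], [-0.0, -0.0, -1.0]]
force: [0.1, -0.0, -0.7]
width: 0.259
finger_force: 39.3
```

```bash
cat >> h.py <<'E'
def rims(a,o,z=55):
    """pot rims: bright thin rings; fit ellipses to ring contours of the right size"""
    g=cv2.cvtColor(a,cv2.COLOR_BGR2GRAY);out=[]
    e=cv2.Canny(cv2.GaussianBlur(g,(3,3),0),40,100)
    for c in cv2.findContours(cv2.dilate(e,np.ones((3,3))),cv2.RETR_CCOMP,cv2.CHAIN_APPROX_NONE)[0]:
        if len(c)<80: continue
        E=cv2.fitEllipse(c);X=plane('wrist',E[0],z,o)
        C=cam('wrist',o)[1][:3,3];s=np.linalg.norm(X-C)/341
        if 44<E[1][1]*s<78 and E[1][0]/E[1][1]>.55: out.append((np.round(E[0],1),np.round(np.array(E[1])*s),X))
    return out
E
python3 - <<'E'
from h import *
np.set_printoptions(precision=1,suppress=True)
o=r.observe();a=r.camera('wrist');cv2.imwrite('pics/w7.png',a)
print(o['t'],o['tool_pos'],o['width'])
for l in rims(a,o):print(*l)
E
```

```text
18.4 [550.4 -45.4 184.7] 0.2592383719260827
[ 52.3 237.5] [49. 73.] [517.3 192.7  55. ]
[207.1 236.3] [57. 75.] [511.7  57.   55. ]
[238.9 178.5] [65. 65.] [562.3  22.4  55. ]
[412.8 277.8] [55. 58.] [ 461.  -124.2   55. ]
[402.4 237.5] [28. 48.] [ 502.  -113.8   55. ]
[514.5 242.2] [33. 46.] [ 492.5 -212.3   55. ]
[570.9 224.2] [54. 69.] [ 507.3 -258.7   55. ]
[542.5 202.3] [47. 59.] [ 528.7 -231.1   55. ]
[496.7 164.8] [51. 57.] [ 563.1 -188.9   55. ]
[398.1 131.6] [45. 55.] [ 594.  -108.2   55. ]
```

View pics/w7.png

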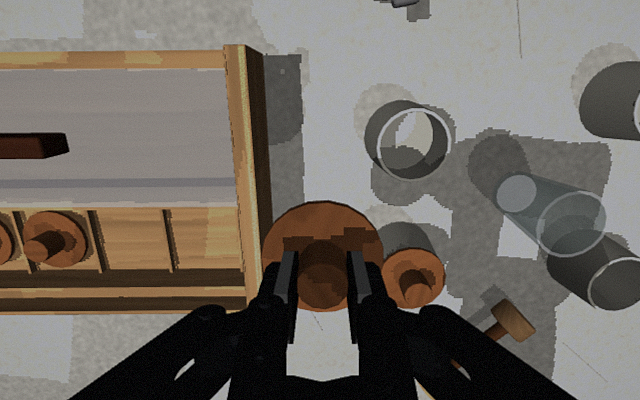

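Pot B's rim is centred near (414,144), and the pot A lid is seated at (413,277).

```bash
python3 - <<'E'
from h import *
np.set_printoptions(precision=1,suppress=True)
o=r.observe();print(o['tool_pos'],plane('wrist',(414,144.5),55,o))
zd=o['tool_pos'][2]-25.9+16
for p in[(262,257),(383,257),(322,200)]:print('disc',plane('wrist',p,zd,o)-o['tool_pos'])
E
```

```text
[550.4 -45.3 184.7] [ 583.3 -121.    55. ]
disc [ 1.4 29.5 -9.9]
disc [ -1.6 -31.   -9.9]
disc [30.  -2.  -9.9]
```

Request:
play_rows:
  moves:
    - [[1,-3,0],0]
    - [[2,-6,-1],0]
    - [[3.2,-7.4,-3],0]
    - [[3.2,-7.4,-5],0]
    - [[3.2,-7.4,-7],0]
    - [[3.2,-7.4,-8.5],0]
    - [[3.2,-7.4,-9.2],0]
    - [[3.2,-7.4,-9.4],0]
    - [[3.2,-7.4,-9.4],0]
    - [[3.2,-7.4,-9.4],0]

```text
t: 19.45
tool_pos: [583.6, -120.7, 92.1]
ee_rot: [[0.999, -0.052, 0.002], [-0.052, -0.999, -0.001], [0.002, 0.0, -1.0]]
force: [0.2, 0.2, -0.7]
width: 0.26
finger_force: 39.4
```

Request:
play_rows:
  moves:
    - [[0,0,-0.4],0]
    - [[0,0,-0.7],0]
    - [[0,0,-1.0],0]
    - [[0,0,-1.3],0]
    - [[0,0,-1.6],0]
    - [[0,0,-1.8],0]
    - [[0,0,-2.0],0]
    - [[0,0,-2.15],0]
    - [[0,0,-2.15],0]
    - [[0,0,-2.15],0]

```text
t: 20.45
tool_pos: [583.0, -120.7, 69.9]
ee_rot: [[0.999, -0.052, 0.001], [-0.052, -0.999, -0.0], [0.001, 0.0, -1.0]]
force: [-1.4, 0.6, 3.5]
width: 0.26
finger_force: 39.6
```

Request:
play_rows:
  moves:
    - [[0,0,0],0]
    - [[0,0,0],0]
    - [[0,0,0],0]
    - [[0,0,0],0]
    - [[0,0,1],0]
    - [[0,0,3],0]
    - [[0,0,6],0]
    - [[0,0,9],0]
    - [[-1,4,10],0]
    - [[-2,9,10],0]
    - [[-3,14,10],0]
    - [[-4,19,9],0]
    - [[-5,24,9],0]
    - [[-6,28,9],0]
    - [[-7.5,32,8],0]
    - [[-8.3,34.8,8],0]
    - [[-8.3,34.8,8],0]
    - [[-8.3,34.8,8],0]
    - [[-8.3,34.8,8],0]
    - [[-8.3,34.8,8],0]
  hand: 0.6

```text
t: 22.45
tool_pos: [500.3, 226.4, 149.7]
ee_rot: [[0.999, -0.054, 0.001], [-0.054, -0.999, 0.0], [0.001, -0.0, -1.0]]
force: [-0.2, -0.3, -0.8]
width: 0.6
finger_force: 0.0
```

```bash
python3 - <<'E'
from h import *
np.set_printoptions(precision=1,suppress=True)
o=r.observe();a=r.camera('wrist');cv2.imwrite('pics/w8.png',a)
print(o['t'],o['tool_pos'],o['force'])
for l in lids(a,o)[1]:print(*l)
E
```

```text
22.45 [500.3 226.4 149.7] [-0.2 -0.3 -0.8]
[321. 188.] [70. 72.] [499.7 226.5  16. ]
[233. 188.] [67. 73.] [503.4 301.1  16. ]
[385.  46.] [ 44. 107.] [606.6 173.2  16. ]
```

Request:
play_rows:
  moves:
    - [[0,0,-4],0]
    - [[0,0,-7],0]
    - [[0,0,-9],0]
    - [[0,0,-10.5],0]
    - [[0,0,-11.5],0]
    - [[0,0,-12.2],0]
    - [[0,0,-12.4],0]
    - [[0,0,-12.4],0]

```text
t: 23.3
tool_pos: [500.2, 227.4, 25.8]
ee_rot: [[0.999, -0.052, 0.001], [-0.052, -0.999, 0.0], [0.001, -0.0, -1.0]]
force: [-0.1, 0.2, -0.0]
width: 0.596
finger_force: 0.0
```

Request:
play_rows:
  moves:
    - [[0,0,0],0]
    - [[0,0,0],0]
    - [[0,0,0],0]
    - [[0,0,0],0]
    - [[0,0,0],0]
    - [[0,0,0],0]
    - [[0,0,0],0]
  hand: 0
  newtons: 40

```text
t: 24.0
tool_pos: [500.6, 227.7, 26.4]
ee_rot: [[0.999, -0.052, 0.002], [-0.052, -0.999, 0.001], [0.002, -0.001, -1.0]]
force: [-1.4, 0.6, 6.0]
width: 0.259
finger_force: 39.5
```

Request:
play_rows:
  moves:
    - [[0,0,1],0]
    - [[0,0,3],0]
    - [[0,0,6],0]
    - [[0,0,10],0]
    - [[0,0,14],0]
    - [[0,-3,17],0]
    - [[0,-7,20],0]
    - [[0,-12,20],0]
    - [[0,-17,20],0]
    - [[0,-22,20],0]
    - [[0,-27,20],0]
    - [[0,-32,20],0]
    - [[0,-37,20],0]
    - [[0,-42,20],0]
    - [[0,-45,20],0]
    - [[0,-46,20],0]
    - [[0,-46,20],0]
    - [[0,-46,20],0]
    - [[0,-46,20],0]

```text
t: 25.9
tool_pos: [499.8, -231.1, 225.2]
ee_rot: [[0.999, -0.05, -0.0], [-0.05, -0.999, 0.001], [-0.0, -0.001, -1.0]]
force: [-0.2, 0.2, -0.2]
width: 0.263
finger_force: 39.4
```

```bash
python3 - <<'E'
from h import *
np.set_printoptions(precision=1,suppress=True)
o=r.observe();a=r.camera('wrist');cv2.imwrite('pics/w9.png',a)
print(o['t'],o['tool_pos'],o['width'])
E
```

```text
25.9 [ 499.8 -231.1  225.2] 0.26303919450121827
```

View pics/w9.png

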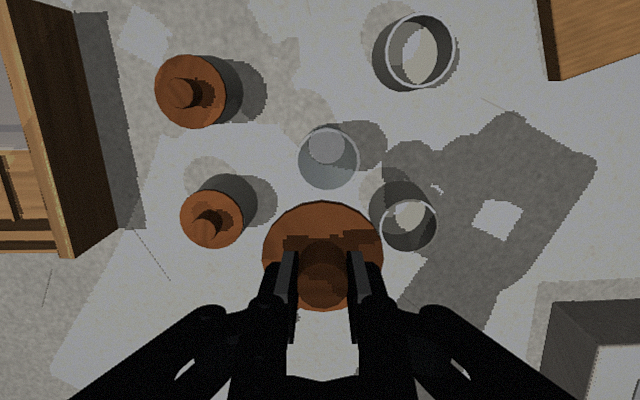

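Two lids are seated, at (190,92) and (212,218). The open rims left are at (408,225) and (422,50), and the cup at (329,158) is clear.

```bash
python3 - <<'E'
from h import *
np.set_printoptions(precision=1,suppress=True)
o=r.observe();print(o['tool_pos'])
for p in[(408.5,225),(422,50.5)]:print(plane('wrist',p,55,o))
for p in[(191,92),(212,218)]:print('lid disc',plane('wrist',p,60,o))
print('cup',plane('wrist',(329,158),85,o))
zd=o['tool_pos'][2]-26.4+16
for p in[(262,257),(384,257),(322,200)]:print('disc',plane('wrist',p,zd,o)-o['tool_pos'])
E
```

```text
[ 499.9 -231.2  225.3]
[ 445.6 -314.8   55. ]
[ 604.9 -321.4   55. ]
lid disc [ 581.5 -122.5   60. ]
lid disc [ 464.6 -122.8   60. ]
cup [ 523.1 -238.6   85. ]
disc [  1.1  29.6 -10.4]
disc [ -1.9 -31.6 -10.4]
disc [ 29.8  -2.  -10.4]
```

Request:
play_rows:
  moves:
    - [[-2,-3,0],0]
    - [[-4,-6,0],0]
    - [[-5.4,-8,-1],0]
    - [[-5.4,-8,-4],0]
    - [[-5.4,-8,-7],0]
    - [[-5.4,-8,-10],0]
    - [[-5.4,-8,-12],0]
    - [[-5.4,-8,-13],0]
    - [[-5.4,-8,-13.3],0]
    - [[-5.4,-8,-13.3],0]
    - [[-5.4,-8,-13.3],0]

```text
t: 27.05
tool_pos: [446.7, -313.1, 93.9]
ee_rot: [[0.999, -0.052, 0.002], [-0.052, -0.999, -0.002], [0.002, 0.002, -1.0]]
force: [-0.3, -0.1, -0.6]
width: 0.262
finger_force: 39.4
```

Request:
play_rows:
  moves:
    - [[0,0,-0.4],0]
    - [[0,0,-0.7],0]
    - [[0,0,-1.0],0]
    - [[0,0,-1.3],0]
    - [[0,0,-1.6],0]
    - [[0,0,-1.8],0]
    - [[0,0,-2.0],0]
    - [[0,0,-2.2],0]
    - [[0,0,-2.2],0]
    - [[0,0,-2.2],0]

```text
t: 28.05
tool_pos: [445.9, -312.8, 70.5]
ee_rot: [[0.999, -0.052, 0.0], [-0.052, -0.999, -0.0], [0.0, 0.0, -1.0]]
force: [-0.2, 0.3, -0.3]
width: 0.255
finger_force: 39.4
```

Request:
play_rows:
  moves:
    - [[0,0,-0.1],0]
    - [[0,0,-0.1],0]
    - [[0,0,-0.1],0]

```text
t: 28.35
tool_pos: [446.0, -312.9, 70.4]
ee_rot: [[0.999, -0.052, 0.0], [-0.052, -0.999, -0.0], [0.0, 0.0, -1.0]]
force: [-2.2, 1.6, 5.5]
width: 0.262
finger_force: 39.9
```

Request:
play_rows:
  moves:
    - [[0,0,0],0]
    - [[0,0,0],0]
    - [[0,0,0],0]
    - [[0,0,0],0]
    - [[0,0,1],0]
    - [[0,0,3],0]
    - [[0,0,6],0]
    - [[0,0,10],0]
    - [[0,2,13],0]
    - [[1,6,13],0]
    - [[2,11,13],0]
    - [[2.5,16,12],0]
    - [[3,21,12],0]
    - [[3.5,26,11],0]
    - [[4,31,10],0]
  hand: 0.6

```text
t: 29.85
tool_pos: [485.7, -5.5, 171.5]
ee_rot: [[0.999, -0.053, 0.003], [-0.053, -0.999, -0.0], [0.003, 0.0, -1.0]]
force: [0.5, -0.7, -0.1]
width: 0.597
finger_force: 0.0
```

Request:
play_rows:
  moves:
    - [[0.5,5,0],0]
    - [[1,10,-1],0]
    - [[1.3,15,-1],0]
    - [[1.6,20,-2],0]
    - [[1.8,25,-2],0]
    - [[1.8,29,-2],0]
    - [[1.8,30.4,-2],0]
    - [[1.8,30.4,-2],0]
    - [[1.8,30.4,-2],0]
    - [[1.8,30.4,-2],0]

```text
t: 30.85
tool_pos: [503.5, 295.1, 150.4]
ee_rot: [[0.999, -0.054, 0.0], [-0.054, -0.999, -0.0], [0.0, 0.0, -1.0]]
force: [-0.1, 0.2, -0.2]
width: 0.601
finger_force: 0.0
```

```bash
python3 - <<'E'
from h import *
np.set_printoptions(precision=1,suppress=True)
o=r.observe();a=r.camera('wrist');cv2.imwrite('pics/w10.png',a)
print(o['t'],o['tool_pos'],o['force'])
for l in lids(a,o)[1]:print(*l)
E
```

```text
30.85 [503.5 295.1 150.4] [-0.1  0.2 -0.2]
[314. 187.] [69. 71.] [503.7 301.1  16. ]
[507.  43.] [ 39. 105.] [607.  151.5  16. ]
```

Request:
play_rows:
  moves:
    - [[0,0,-1],0]
    - [[0,0,-2],0]
    - [[0,0,-2],0]
    - [[0,0,-2],0]

```text
t: 31.3
tool_pos: [502.8, 296.1, 129.2]
ee_rot: [[0.999, -0.053, -0.002], [-0.053, -0.999, -0.001], [-0.002, 0.001, -1.0]]
force: [0.9, 0.4, 0.3]
width: 0.601
finger_force: 0.0
```

```bash
python3 - <<'E'
from h import *
np.set_printoptions(precision=1,suppress=True)
o=r.observe();a=r.camera('wrist')
print(o['t'],o['tool_pos'],o['force'])
for l in lids(a,o)[1]:print(*l)
E
```

```text
31.3 [502.8 296.1 129.2] [0.9 0.4 0.3]
[315. 193.] [75. 76.] [503.8 301.1  16. ]
[531.  37.] [ 50. 114.] [607.5 147.2  16. ]
```

Request:
play_rows:
  moves:
    - [[0.1,0.5,-4],0]
    - [[0.1,0.5,-7],0]
    - [[0.1,0.5,-8.5],0]
    - [[0.1,0.5,-9.5],0]
    - [[0.1,0.5,-10.1],0]
    - [[0.1,0.5,-10.3],0]
    - [[0.1,0.5,-10.3],0]

```text
t: 32.05
tool_pos: [505.0, 301.9, 28.2]
ee_rot: [[0.999, -0.052, 0.001], [-0.052, -0.999, 0.001], [0.001, -0.001, -1.0]]
force: [-0.3, 0.1, -0.0]
width: 0.6
finger_force: 0.0
```

Request:
play_rows:
  moves:
    - [[0,0,0],0]
    - [[0,0,0],0]
    - [[0,0,0],0]
    - [[0,0,0],0]
    - [[0,0,0],0]
    - [[0,0,0],0]
    - [[0,0,0],0]
  hand: 0
  newtons: 40

```text
t: 32.75
tool_pos: [505.1, 302.0, 28.5]
ee_rot: [[0.999, -0.052, 0.002], [-0.052, -0.999, 0.001], [0.002, -0.001, -1.0]]
force: [-0.5, 0.1, 5.5]
width: 0.259
finger_force: 39.4
```

Request:
play_rows:
  moves:
    - [[0,0,1],0]
    - [[0,0,3],0]
    - [[0,0,6],0]
    - [[0,0,10],0]
    - [[0,0,14],0]
    - [[0,-3,17],0]
    - [[0,-7,20],0]
    - [[0,-11,20],0]
    - [[0,-15,20],0]
    - [[0,-19,20],0]
    - [[0,-23,20],0]
    - [[0,-27,20],0]
    - [[0,-31,20],0]
    - [[0,-31,20],0]
    - [[0,-31,20],0]

```text
t: 34.25
tool_pos: [503.9, -8.9, 227.1]
ee_rot: [[0.999, -0.054, -0.001], [-0.054, -0.999, 0.001], [-0.001, -0.001, -1.0]]
force: [-0.4, -0.4, -0.7]
width: 0.257
finger_force: 39.4
```

Request:
play_rows:
  moves:
    - [[1,-4,0],0]
    - [[2,-8,0],0]
    - [[3,-12,0],0]
    - [[4,-16,0],0]
    - [[4,-20,0],0]
    - [[4,-22,0],0]
    - [[4,-22,0],0]
    - [[4,-22,0],0]
    - [[4,-22,0],0]
    - [[4,-22,0],0]

```text
t: 35.25
tool_pos: [544.5, -226.9, 227.3]
ee_rot: [[0.999, -0.05, 0.0], [-0.05, -0.999, 0.0], [0.0, -0.0, -1.0]]
force: [0.0, 0.3, -0.1]
width: 0.254
finger_force: 39.4
```

```bash
python3 - <<'E'
from h import *
np.set_printoptions(precision=1,suppress=True)
o=r.observe();a=r.camera('wrist');cv2.imwrite('pics/w11.png',a)
print(o['t'],o['tool_pos'],o['width'])
E
```

```text
35.25 [ 544.5 -226.9  227.3] 0.2540967214086936
```

View pics/w11.png

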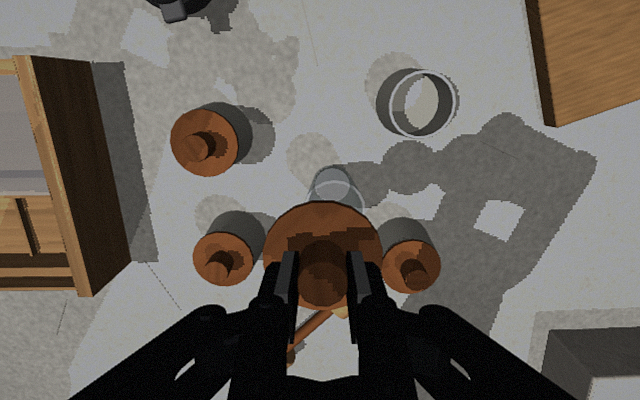

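Three lids are seated, at (204,142), (223,259) and (410,263). The last open rim is at (423,103).

```bash
python3 - <<'E'
from h import *
np.set_printoptions(precision=1,suppress=True)
o=r.observe();print(o['tool_pos'])
print(plane('wrist',(423.5,103.5),55,o))
for p in[(205,142),(223,259),(411,263)]:print('lid disc',plane('wrist',p,60,o))
zd=o['tool_pos'][2]-28.5+16
for p in[(263,257),(383,257),(323,200)]:print('disc',plane('wrist',p,zd,o)-o['tool_pos'])
E
```

```text
[ 544.5 -227.1  227.4]
[ 606.  -321.1   55. ]
lid disc [ 582.5 -122.9   60. ]
lid disc [ 463.4 -122.3   60. ]
lid disc [ 449.2 -313.8   60. ]
disc [  0.   29.6 -12.5]
disc [ -3.  -31.5 -12.5]
disc [ 29.1  -2.5 -12.5]
```

Request:
play_rows:
  moves:
    - [[2,-3,0],0]
    - [[4,-6,0],0]
    - [[6.2,-9.1,-1],0]
    - [[6.2,-9.1,-4],0]
    - [[6.2,-9.1,-7],0]
    - [[6.2,-9.1,-10],0]
    - [[6.2,-9.1,-12],0]
    - [[6.2,-9.1,-13.2],0]
    - [[6.2,-9.1,-13.2],0]
    - [[6.2,-9.1,-13.2],0]
    - [[6.2,-9.1,-13.2],0]
    - [[6.2,-9.1,-13.2],0]

```text
t: 36.5
tool_pos: [607.2, -319.9, 97.2]
ee_rot: [[0.999, -0.052, 0.003], [-0.052, -0.999, -0.002], [0.003, 0.001, -1.0]]
force: [-0.5, -0.7, -0.3]
width: 0.258
finger_force: 39.5
```

Request:
play_rows:
  moves:
    - [[0,0.1,-0.4],0]
    - [[0,0.1,-0.8],0]
    - [[0,0.1,-1.2],0]
    - [[0,0.1,-1.5],0]
    - [[0,0.1,-1.8],0]
    - [[0,0.1,-2.1],0]
    - [[0,0.1,-2.3],0]
    - [[0,0.1,-2.3],0]
    - [[0,0.1,-2.3],0]

```text
t: 37.4
tool_pos: [606.5, -318.5, 72.6]
ee_rot: [[0.999, -0.052, 0.0], [-0.052, -0.999, -0.0], [0.0, 0.0, -1.0]]
force: [-1.1, -0.4, 1.3]
width: 0.259
finger_force: 39.6
```

Contact at the seating height. Release, rise, and look at all four from above.

Request:
play_rows:
  moves:
    - [[0,0,-0.1],0]
    - [[0,0,-0.1],0]
    - [[0,0,-0.1],0]

```text
t: 37.7
tool_pos: [606.5, -318.5, 72.5]
ee_rot: [[0.999, -0.052, 0.0], [-0.052, -0.999, -0.0], [0.0, 0.0, -1.0]]
force: [-3.0, 0.8, 6.1]
width: 0.255
finger_force: 40.0
```

Request:
play_rows:
  moves:
    - [[0,0,0],0]
    - [[0,0,0],0]
    - [[0,0,0],0]
    - [[0,0,0],0]
    - [[0,0,1],0]
    - [[0,0,3],0]
    - [[0,0,6],0]
    - [[0,0,10],0]
    - [[-2,2,14],0]
    - [[-6,5,17],0]
    - [[-10,8,19],0]
    - [[-13,10,20],0]
    - [[-13,10,20],0]
    - [[-13,10,20],0]
    - [[-13,10,20],0]
  hand: 0.6

```text
t: 39.2
tool_pos: [476.7, -218.7, 271.4]
ee_rot: [[0.999, -0.052, 0.0], [-0.052, -0.999, -0.0], [0.0, 0.0, -1.0]]
force: [0.5, -0.5, -1.2]
width: 0.599
finger_force: 0.0
```

```bash
python3 - <<'E'
from h import *
o=r.observe();a=r.camera('wrist');print(o['t'],o['tool_pos'])
s=r.camera('side');b=r.camera('scene')
cv2.imwrite('pics/side12.png',s);cv2.imwrite('pics/scene12.png',b);cv2.imwrite('pics/w12.png',a)
f=lambda i,x0,y0,w,h:cv2.resize(i[y0:y0+h,x0:x0+w],(400,300),interpolation=2)
cv2.imwrite('pics/c12.png',np.vstack([np.hstack([f(s,250,210,200,150),f(b,210,90,160,120)]),cv2.resize(a,(800,500))[:300]]))
E
```

```text
39.2 [ 476.65469901 -218.72185836  271.37492383]
```

View pics/c12.png

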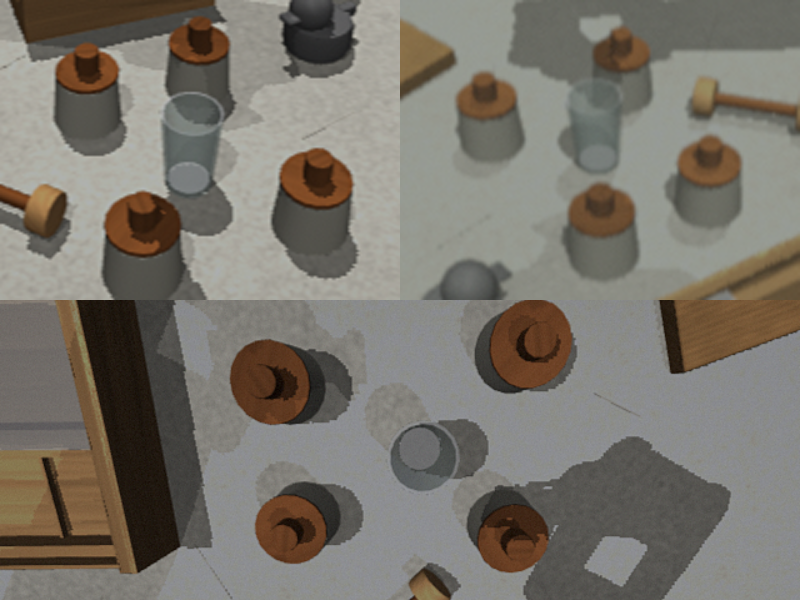

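All four pots carry level, seated lids. Now back to the shutter handle at about (601,186), turning the hand back +90°.

Request:
play_rows:
  moves:
    - [[0,4,0],8]
    - [[1,8,0],16]
    - [[2,12,0],24]
    - [[3,16,0],32]
    - [[5,20,0],40]
    - [[7,24,0],48]
    - [[9,28,0],56]
    - [[10,32,-1],64]
    - [[11,36,-2],72]
    - [[12,39,-4],80]
    - [[12.4,40.5,-6],88]
    - [[12.4,40.5,-8],90]
    - [[12.4,40.5,-8],90]
    - [[12.4,40.5,-8],90]
    - [[12.4,40.5,-8],90]
    - [[12.4,40.5,-8],90]

```text
t: 40.95
tool_pos: [601.2, 186.3, 193.0]
ee_rot: [[0.053, 0.999, 0.003], [0.999, -0.053, 0.001], [0.001, 0.002, -1.0]]
force: [-0.0, 0.3, 0.8]
width: 0.6
finger_force: 0.0
```

```bash
python3 - <<'E'
from h import *
np.set_printoptions(precision=1,suppress=True)
o=r.observe();a=r.camera('wrist');cv2.imwrite('pics/w13.png',a);print(o['t'],o['tool_pos'],o['ee_rot'][:,1],proj('wrist',(601,186,82),o))
h=cv2.medianBlur(a,3).astype(int);m=((h[...,2]>1.5*h[...,0])&(h.sum(2)<150)&(h.sum(2)>15)).astype(np.uint8)
m=cv2.morphologyEx(m,cv2.MORPH_OPEN,np.ones((5,5)))
for c in cv2.findContours(m,0,2)[0]:
    if cv2.contourArea(c)>500:
        b=cv2.boundingRect(c);print(b,cv2.minAreaRect(c),plane('wrist',(b[0]+b[2]/2,b[1]+b[3]),82,o))
E
```

```text
40.95 [601.2 186.3 193. ] [ 1.  -0.1  0. ] [321.9 195.6]
(253, 342, 137, 18) ((321.0, 350.5), (17.0, 136.0), 90.0) [592.1  25.6  82. ]
(312, 154, 19, 77) ((321.0, 192.0), (76.0, 18.0), 90.0) [599.1 155.9  82. ]
(133, 0, 65, 320) ((167.7899932861328, 158.52999877929688), (323.7134704589844, 25.73868751525879), 81.8698959350586) [456.   77.6  82. ]
(102, 0, 70, 311) ((137.64590454101562, 154.78781127929688), (317.381591796875, 15.040573120117188), 79.50852966308594) [432.9  88.3  82. ]
```

The handle is at (321,192), where predicted. Descend and grip.

Request:
play_rows:
  moves:
    - [[0,0,-4],0]
    - [[0,0,-8],0]
    - [[0,0,-10],0]
    - [[0,0,-11.5],0]
    - [[0,0,-12.5],0]
    - [[0,0,-13],0]
    - [[0,0,-13],0]
    - [[0,0,-13],0]

```text
t: 41.8
tool_pos: [601.2, 186.8, 62.6]
ee_rot: [[0.052, 0.999, 0.002], [0.999, -0.052, 0.0], [0.001, 0.002, -1.0]]
force: [0.1, 0.6, -0.3]
width: 0.602
finger_force: 0.0
```

Request:
play_rows:
  moves:
    - [[0,0,0],0]
    - [[0,0,0],0]
    - [[0,0,0],0]
    - [[0,0,0],0]
    - [[0,0,0],0]
    - [[0,0,0],0]
    - [[0,0,0],0]
    - [[0,0,0],0]
  hand: 0
  newtons: 60

```text
t: 42.6
tool_pos: [601.0, 186.8, 62.3]
ee_rot: [[0.052, 0.999, 0.002], [0.999, -0.052, 0.0], [0.0, 0.002, -1.0]]
force: [-0.2, 0.7, 5.6]
width: 0.172
finger_force: 61.1
```

Request:
play_rows:
  moves:
    - [[0,0,0.4],0]
    - [[0,0,0.8],0]
    - [[0,0,1.15],0]
    - [[0,0,1.15],0]
    - [[0,0,1.15],0]

```text
t: 43.1
tool_pos: [600.1, 186.6, 72.6]
ee_rot: [[0.052, 0.999, -0.0], [0.999, -0.052, -0.0], [-0.0, -0.0, -1.0]]
force: [0.2, 0.0, -2.1]
width: 0.17
finger_force: 60.1
```

Request:
play_rows:
  moves:
    - [[-1,0.05,0],0]
    - [[-2,0.1,0],0]
    - [[-3,0.15,0],0]
    - [[-4,0.2,0],0]
    - [[-5,0.25,0],0]
    - [[-6,0.3,0],0]
    - [[-7,0.35,0],0]
    - [[-8,0.4,0],0]
    - [[-9,0.45,0],0]
    - [[-9.6,0.48,0],0]
    - [[-9.6,0.48,0],0]
    - [[-9.6,0.48,0],0]

```text
t: 44.3
tool_pos: [504.4, 191.5, 73.0]
ee_rot: [[0.052, 0.999, 0.001], [0.999, -0.052, 0.0], [0.0, 0.001, -1.0]]
force: [-0.1, 0.4, -2.7]
width: 0.171
finger_force: 60.1
```

Request:
play_rows:
  moves:
    - [[0,0,-0.4],0]
    - [[0,0,-0.8],0]
    - [[0,0,-1.0],0]
    - [[0,0,-1.1],0]
    - [[0,0,-1.1],0]
    - [[0,0,-1.1],0]

```text
t: 44.9
tool_pos: [505.7, 191.7, 65.4]
ee_rot: [[0.052, 0.999, 0.001], [0.999, -0.052, 0.0], [0.001, 0.001, -1.0]]
force: [-7.4, -3.9, 17.8]
width: 0.169
finger_force: 63.0
```

The shutter stopped 3 mm high with 18 N and no sideways load at the end of the travel, so a leading foot rests on the ridge. I'll lift it slightly, go 1.5 mm further toward the front stop, and lower again.

Request:
play_rows:
  moves:
    - [[0,0,0.4],0]
    - [[0,0,0.8],0]
    - [[-0.1,0,0.8],0]
    - [[-0.15,0,0.8],0]
    - [[-0.15,0,0.8],0]
    - [[-0.15,0,0.8],0]

```text
t: 45.5
tool_pos: [502.9, 191.4, 69.6]
ee_rot: [[0.052, 0.999, 0.0], [0.999, -0.052, -0.0], [-0.0, 0.0, -1.0]]
force: [2.0, 0.1, -1.3]
width: 0.172
finger_force: 60.2
```

Request:
play_rows:
  moves:
    - [[0,0,-0.3],0]
    - [[0,0,-0.5],0]
    - [[0,0,-0.7],0]
    - [[0,0,-0.8],0]
    - [[0,0,-0.8],0]
    - [[0,0,-0.8],0]

```text
t: 46.1
tool_pos: [502.9, 191.4, 62.3]
ee_rot: [[0.052, 0.999, 0.0], [0.999, -0.052, -0.0], [-0.0, 0.0, -1.0]]
force: [-0.9, -1.4, 3.3]
width: 0.17
finger_force: 61.0
```

It dropped to the same height as on the deck. Release and check.

Request:
play_rows:
  moves:
    - [[0,0,0],0]
    - [[0,0,0],0]
    - [[0,0,0],0]
    - [[0,0,0],0]
    - [[0,0,2],0]
    - [[0,0,5],0]
    - [[0,0,9],0]
    - [[0,0,13],0]
    - [[0,0,17],0]
    - [[0,0,17.2],0]
    - [[0,0,17.2],0]
    - [[0,0,17.2],0]
    - [[0,0,17.2],0]
  hand: 0.6

```text
t: 47.4
tool_pos: [501.8, 191.1, 231.5]
ee_rot: [[0.052, 0.999, -0.004], [0.999, -0.052, -0.001], [-0.001, -0.004, -1.0]]
force: [-0.3, 0.5, -0.5]
width: 0.601
finger_force: 0.0
```

```bash
python3 - <<'E'
from h import *
np.set_printoptions(precision=1,suppress=True)
o=r.observe();a=r.camera('wrist');cv2.imwrite('pics/w14.png',a);print(o['t'],o['tool_pos'])
h=cv2.medianBlur(a,3).astype(int);m=((h[...,2]>1.5*h[...,0])&(h.sum(2)<150)&(h.sum(2)>15)).astype(np.uint8)
m=cv2.morphologyEx(m,cv2.MORPH_OPEN,np.ones((5,5)))
for c in cv2.findContours(m,0,2)[0]:
    if 500<cv2.contourArea(c)<2500:
        b=cv2.boundingRect(c);print(b,plane('wrist',(b[0]+b[2]/2,b[1]+b[3]),82,o))
s=r.camera('scene');sd=r.camera('side')
f=lambda i,x0,y0,w,h:cv2.resize(i[y0:y0+h,x0:x0+w],(400,300),interpolation=2)
cv2.imwrite('pics/c14.png',np.vstack([np.hstack([f(s,210,90,160,120),f(sd,220,110,360,270)]),np.hstack([f(a,220,0,220,165),f(a,220,165,240,180)])]))
E
```

```text
47.4 [501.8 191.1 231.5]
(274, 305, 112, 30) [500.4  25.4  82. ]
(316, 146, 17, 68) [501.5 160.4  82. ]
(379, 0, 21, 253) [561.3 117.6  82. ]
```

View pics/c14.png

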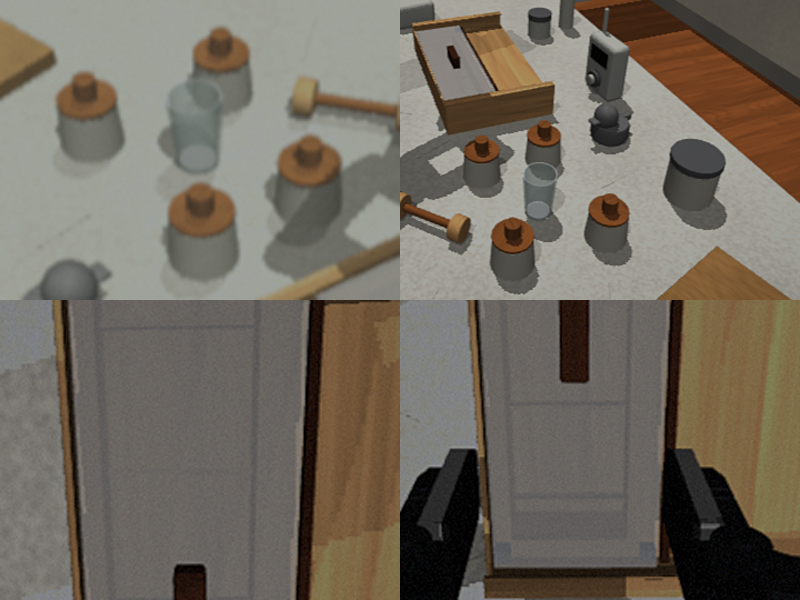

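The shutter is shut with the ridge clear along its full length, and all four lids look seated and level with nothing else moved. Handing in.

```bash
python3 -c "
from cell import r
print(r.finish_job())"
```

```text
the job is handed in; nothing more can be done
None
```

I handed the job in: all four open pots have a seated, level lid, and the shutter is shut and down behind the ridge; the last pictures looked right, but no verdict came back.

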